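# Close the coil test fixture

### The job

Get the coil test fixture ready for a test: with the fingertips, push the carriage of wound coils fully home into the fixture while the cover still stands open, then push the hinged cover over and down until it is fully shut. Do not touch the coils or the pin plate on the inside of the cover, do not grip or lift anything, and leave the spools and the screwdriver lying near the fixture where they are.

Things in the scene. Friction and masses are not known exactly. Their poses are not given: they have to be found in the camera images.
- fixture: Beige coil test fixture fixed to the bench, 180 (x) by 170 (y) by 66 mm high; its origin is the centre of its underside, on the bench. Own +x: the way the carriage goes in; own +y: the side of the cover hinge. A 30 mm high base carries 10 mm thick walls up to 66 mm at both sides (y = -85 to -75 and 75 to 85 mm) and at the back; the front (x = -90 mm) and the top are open. When upright the cover reaches 240 mm above the bench.
- carriage (a joint): How far the carriage sticks out of the front of the fixture, in m: 0 = fully home against its stop, up to 0.09; it starts 0.045 to 0.085 out. It slides along the fixture's x axis, stiffly (about 3 N), has no spring and stays where it is left.
- carriage_front (a point): Centre of the front face of the carriage's upright aluminium front plate, the face to push on: a plain plate 136 mm wide (y), 31 mm high (33 to 64 mm above the bench) and 12 mm thick. 48 mm above the bench; axes as the fixture's. At fixture x = -90 mm, y = 0 when the carriage is home, flush with the fixture's front.
- coils (a point): The 16 small copper coils on the carriage, right behind the front plate, 45 to 60 mm above the bench; not to be touched. This point is the middle of their tops; axes as the fixture's.
- cover (a joint): Opening angle of the cover in rad: 0 = shut (lying flat on the fixture), 1.57 = upright, at most 1.95 (leaning outward over the hinge side); it starts at 1.45 to 1.85. The hinge is stiff (0.45 N m; closing takes about 1 to 4 N at the pad) and the cover stays at any angle where it is left.
- cover_hinge (a point): Middle of the cover's hinge line, which runs along the fixture's x axis at fixture y = +85 mm, 68 mm above the bench. The axes are the cover's: with the cover shut they equal the fixture's; the cover reaches from here 170 mm along its own -y, its own +z points out of its outer face, 13 mm from the hinge line. The cover is 180 mm long along x (centred) and 14 mm thick with the pin plate; opening turns it about -x, so the free edge rises from the -y side up to vertical.
- cover_pad (a point): Centre of the black rubber push pad on the outer face of the cover, near the free edge: 70 (x) by 35 mm, 3 mm proud; in the cover's own axes at x = 0, y = -140 mm, z = +16 mm (pad's surface) from the hinge line. Axes are the cover's own. When the cover is shut it lies 84 mm above the bench and faces up.
- pin_plate (a point): Black plate with brass test pins that lines nearly all of the inside of the cover, 176 by 162 by 6 mm; not to be touched. This point is the middle of its inner face; axes are the cover's own.
- spool_a: Loose grey spool of copper wire standing on the bench near the left front of the fixture, 50 mm diameter, 45 mm high; origin at the centre of its underside. Leave it alone.
- spool_b: Loose smaller grey spool of copper wire standing on the bench to the right of the fixture, 36 mm diameter, 32 mm high; origin at the centre of its underside. Leave it alone.
- screwdriver: Loose black-handled screwdriver, 170 mm long, lying on the bench to the right of the fixture, farther out than the smaller spool; its origin is the middle of its length on its underside, own x along it towards the tip. Leave it alone.

How it is judged:
On the way, in this order (a step that is already met when the one before it is completed fails the run):
1. the carriage is fully home (within 4 mm) while the cover still stands open (value of joint carriage below 0.004 m and value of joint cover above 1 rad), for 0.2 s.
2. the cover is shut (value of joint cover below 0.04 rad), for 0.2 s.
At the end, for the whole second after the job is handed in: The carriage is within 4 mm of fully home, the cover within 0.04 rad of shut, and the two spools and the screwdriver are within 20 mm of where they started, on the bench (value of joint carriage below 0.004 m and value of joint cover between -0.04 and 0.04 rad and distance of each of spool_a, spool_b, screwdriver from where it was at the start of the episode below 0.02 m and height (world z) of each of spool_a, spool_b, screwdriver below 0.015 m); the robot touches nothing.
It fails at once if the cover is brought down (below 0.9 rad) before the carriage is home (value of joint cover below 0.9 rad and value of joint carriage above 0.01 m).
It fails at once if the robot touches the coils (contact force between any of the fingers, the arm and carriage_c2 above 0.5 N).
It fails at once if the robot touches the pin plate inside the cover (contact force between any of the fingers, the arm and cover_c2 above 0.5 N).
It fails at once if a spool or the screwdriver is moved by more than 20 mm or lifted (distance of any of spool_a, spool_b, screwdriver from where it was at the start of the episode above 0.02 m or height (world z) of any of spool_a, spool_b, screwdriver above 0.015 m).
It also fails if it takes over 53 s, if anything falls off the work surface, if the arm or the gripper's body presses on something with over 40 N, if the wrist force passes 120 N, or if a joint passes its speed limit or range.

### The arm

A 6-joint arm with a two-finger parallel gripper is mounted at the origin on the work surface. World frame = base frame: x ahead of the robot, y to its left, z up, the work surface at z = 0. Lengths are in m, angles in rad, forces in N, time in s.
With the tool pointing down it reaches from about 0.35 to 0.875 m from the base axis. Payload 4.2 kg.
Tool frame: the origin (TCP) lies at the very end of the fingers, on their centre line; the grasp point (between the pads) lies 19 mm behind it; z points along the fingers, y is the direction in which the jaws open and shut (so a half turn about z gives the same grasp; the last joint's range is limited). The gripper opens to 85 mm and grips with 20 to 120 N. Pads are 22 mm wide; open, the fingers measure 114 mm over their backs; the gripper's body (76 mm by 85 mm) begins 54 mm behind the grasp point. The pads swing forward as they close: fully open they stand 13 mm farther back than shut.
Start: joints at [1.478, 0.385, 0.008, 0, -1.194, -0.259], TCP at [0.215, 0.587, 0.231] pointing down, gripper open.
Joint ranges: [-3.14, 3.14], [-1.21, 2.06], [-1.07, 1.41], [-3.16, 2.05], [-2.99, -0.16], [-3.1, 3.1]. Speed limits (rad/s): [2.79, 2.79, 3.14, 3.14, 3.14, 3.14].

### API

Orientations are given as a 3x3 rotation matrix whose columns are the frame's x, y, z axes.
In Python, from plant import arm gives the robot as it stands.
- The arm moves only by the shell command python3 -m jog 'ROWS'. ROWS is JSON, a list of rows, each an object with "offset": the shift along the tool's x, y, z in cm, a list of three; "twist": the turn about the tool's z in rad; "fingers": the finger opening in cm, from 0 to 8.54. A call has 1 to 20 rows; each row is the pose to reach, as a shift and turn from the pose measured when the call began, along the tool's axes at that moment; what a row does not reach only later rows make up. A row lasts 1/10 s, in which the tool goes at most 50 mm and 8.59 degrees, less where a joint would pass 70% of its speed; a pose out of reach is approached as far as the arm can. A call with a gripper value outside its range is refused whole. The fingers move at their own pace and stop on an object; the grip force is fixed at half the most. Time passes only in rows, so rows that repeat a pose let the fingers close. It gives the time, the measured TCP pose, the force and the opening at its end, in the units of the state.
- arm.sense(): the state, without advancing time (a new reading comes with each control period).
- arm.read_camera(name): name is "scene" or "top" or "wrist"; returns the picture (400x640x3 uint8, blue, green, red); there is no depth.
- arm.camera_model(name): a dict with "K" (3x3 intrinsics, pixels), "view" (4x4, takes a point from world to camera coordinates); the wrist camera has in their place "tool_from_camera" (4x4, takes a point from camera to tool coordinates, whose origin is the TCP and whose axes are the flange's). Camera axes: x right, y down, z forward; pixel columns grow to the right and rows downward; lengths in m; the calibration is good to about 2 mm. A picture is of the moment at which its call begins: read the wrist's pose just before it. camera_model takes no time and is no camera call.
- arm.job_done(): hands the job in, once; it reports no verdict.
Trained networks look in the newest picture that a camera, given by its name, has taken for a name from the list of things; names that differ only in an ending like _2 or _b are one class to them, and where a whole thing is asked for, a point or a joint stands for the part that bears it (a point fixed in the world has none). Each returns a list of dicts, best first, with "p" (0 to 1); they miss things now and then, are a little off and sometimes report something else, mostly with a low value. They report only what shows in the picture. A call takes as long as a camera call.
- arm.masks_of(thing, camera): "pixels" (400x640 bool, what is visible of it).
- arm.place_of(thing, camera): "centre" ([x, y, z] in m, in world coordinates, good to about 4 mm: a listed point, or the origin of a listed thing).
The state is a dict: "time_s": time; "joint_positions": joint angles; "dq": joint speeds; "joint_efforts": joint torques, N m; "tool_pos": TCP position; "orientation": TCP orientation; "wrist_force": force on the tool from outside, world axes, zero at the start; "wrist_torque": the same for the moment, N m; "finger_gap": finger opening in m.
Only numpy, scipy, OpenCV 4.12 (cv2) and the standard library are available. Lean on these libraries where they do the work, as an engineer would, in place of code of your own. Each camera call takes 0.05 s, during which the arm holds its last target.

## Working session

There is one attempt and no reset: what is moved stays moved. The work goes in short steps, Python scripts to look and compute and a shell command to move; the robot and the scene stay as the last step left them, time stands still between calls to the robot, and variables do not carry over. Pictures are saved under pics/ and viewed, and the job is handed in when it is done.

```bash
ls; mkdir -p pics; python3 - <<'E'
from plant import arm
import cv2,numpy as np
np.set_printoptions(precision=4,suppress=True)
s=arm.sense()
for k in s: print(k,np.array(s[k]).tolist())
for c in ["scene","top"]:
    im=arm.read_camera(c); cv2.imwrite(f"pics/{c}0.png",im)
    for t in ["fixture","carriage_front","coils","cover_hinge","cover_pad","pin_plate","spool_a","spool_b","screwdriver"]:
        r=arm.place_of(t,c)
        print(c,t,[(round(float(d["p"]),2),np.round(d["centre"],3).tolist()) for d in r][:3])
print(arm.sense()["time_s"])
E
```

```text
pics
time_s 0.0
joint_positions [1.4776070086732498, 0.38554380249997916, 0.006604649040553697, -0.0005351445625852152, -1.1939924688872972, -0.2586086390820355]
dq [-0.0006383396094933969, 0.0014721270882789457, 0.0012017359718093845, 0.0006186530640382492, 0.0017455862747868744, 0.0006844693941845115]
joint_efforts [-0.0002673654398677172, -39.22830104827881, 18.839769959449768, 4.186140149831772, -0.004659714322770014, -2.6537481545574337e-06]
tool_pos [0.21513120378243342, 0.586171694108076, 0.23021563275651166]
orientation [[0.9386866492881777, -0.34477078272722717, -0.000694136722083338], [-0.344771475279264, -0.9386843477880564, -0.0020796758091415593], [6.543618029210545e-05, 0.002191482458607023, -0.9999975965584817]]
wrist_force [0.5420325863828371, -0.10283447986406076, -0.3595356033097782]
wrist_torque [0.04109261049031155, 0.04387353363919661, 0.027239119775945474]
finger_gap 0.08549384716971938
scene fixture [(0.8, [0.647, -0.108, 0.002])]
scene carriage_front [(0.86, [0.492, -0.063, 0.045])]
scene coils [(0.65, [0.547, 0.058, 0.002]), (0.59, [0.489, -0.059, 0.046]), (0
[... 161 characters left out ...]
.02, 0.152])]
scene spool_a [(0.73, [0.542, 0.058, 0.001]), (0.47, [0.575, -0.23, 0.002])]
scene spool_b [(0.73, [0.542, 0.058, 0.001]), (0.47, [0.575, -0.23, 0.002])]
scene screwdriver [(0.71, [0.57, -0.314, 0.002])]
top fixture [(0.64, [0.645, -0.109, -0.001])]
top carriage_front [(0.64, [0.492, -0.063, 0.05])]
top coils [(0.58, [0.57, -0.089, 0.061])]
top cover_hinge [(0.69, [0.673, -0.024, 0.068])]
top cover_pad [(0.72, [0.678, 0.003, 0.203])]
top pin_plate [(0.76, [0.667, -0.018, 0.151])]
top spool_a [(0.79, [0.542, 0.061, -0.0]), (0.79, [0.578, -0.235, 0.001])]
top spool_b [(0.79, [0.542, 0.061, -0.0]), (0.79, [0.578, -0.235, 0.001])]
top screwdriver [(0.7, [0.571, -0.316, 0.001])]
1.0
```

View pics/scene0.png

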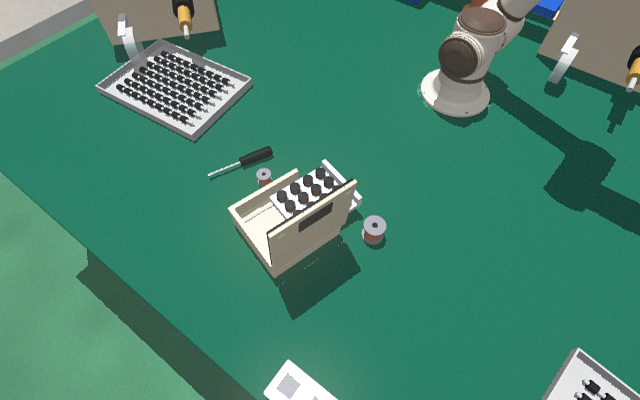

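View pics/top0.png

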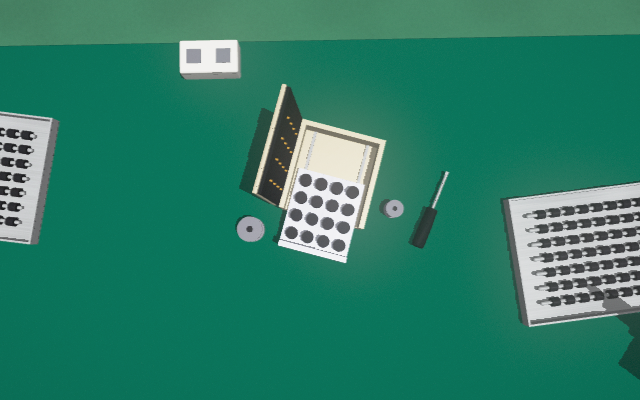

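The pictures show the fixture yawed about -16.5° with the carriage about 70 mm out. The cover leans slightly outward at about 1.67 rad, at (285, 145) in the top picture. The spools are at (250, 229) and (395, 208), and the screwdriver is at (430, 210). I'll fit the frame and plan the approach.

```bash
cat > h.py <<'E'
from plant import arm
import numpy as np
np.set_printoptions(precision=4,suppress=True)
O=np.array([0.646,-0.1085,0]); O_yaw=-0.2875
def frame(yaw=None):
    a=O_yaw if yaw is None else yaw
    c,s=np.cos(a),np.sin(a); return np.array([[c,-s,0],[s,c,0],[0,0,1]])
def tofix(p): return frame().T@(np.array(p)-O)
def report():
    s=arm.sense(); R=np.array(s["orientation"])
    print("t",round(s["time_s"],2),"fix pos mm",1000*tofix(s["tool_pos"]),"world",np.array(s["tool_pos"]),
     "F fix",frame().T@np.array(s["wrist_force"]),"gap",round(s["finger_gap"],4),
     "yaw err",round(float(np.arctan2(R[1,0],R[0,0])-O_yaw),4)); return s,R
def off(*pts):
    s,R=report()
    for p in pts:
        w=O+frame()@(np.array(p)/1000)
        print(p,"offset cm",100*R.T@(w-np.array(s["tool_pos"])))
E
python3 - <<'E'
from h import *
from scipy.optimize import least_squares
obs={"o":[(.647,-.108),(.645,-.109)],"f":[(.492,-.063)]*2,"h":[(.665,-.026),(.673,-.024)],"c":[(.571,-.085),(.57,-.089)]}
def r(v):
    x,y,a,d=v;ex=np.array([np.cos(a),np.sin(a)]);ey=np.array([-ex[1],ex[0]]);o=np.array([x,y])
    P={"o":o,"f":o-(.09+d)*ex,"h":o+.085*ey}
    return np.concatenate([P[k]-np.array(q) for k in P for q in obs[k]])
s=least_squares(r,[.646,-.108,-.28,.07]);print(s.x,s.fun)
off((-205,0,150),(-205,0,42))
E
```

```text
[ 0.6458 -0.1075 -0.2799  0.0701] [-0.0012  0.0005  0.0008  0.0015 -0.0001 -0.0002 -0.0001 -0.0002  0.0043
  0.0002 -0.0037 -0.0018]
t 1.0 fix pos mm [-610.113   544.5655  231.3255] world [0.2153 0.5867 0.2313] F fix [-1.1111 -0.4373  0.9613] gap 0.085 yaw err -0.0643
(-205, 0, 150) offset cm [43.9274 51.7405  8.1314]
(-205, 0, 42) offset cm [43.9274 51.7408 18.9314]
```

```bash
python3 -m jog '[{"offset":[14,17,0],"twist":-0.064,"fingers":0},{"offset":[14,17,0],"twist":-0.064,"fingers":0},{"offset":[14,17,0],"twist":-0.064,"fingers":0},{"offset":[14,17,0],"twist":-0.064,"fingers":0},{"offset":[14,17,0],"twist":-0.064,"fingers":0},{"offset":[28,34,4],"twist":-0.064,"fingers":0},{"offset":[28,34,4],"twist":-0.064,"fingers":0},{"offset":[28,34,4],"twist":-0.064,"fingers":0},{"offset":[28,34,4],"twist":-0.064,"fingers":0},{"offset":[28,34,4],"twist":-0.064,"fingers":0},{"offset":[43,51.7,8],"twist":-0.064,"fingers":0},{"offset":[43,51.7,8],"twist":-0.064,"fingers":0},{"offset":[43,51.7,8],"twist":-0.064,"fingers":0},{"offset":[43,51.7,8],"twist":-0.064,"fingers":0},{"offset":[43,51.7,8],"twist":-0.064,"fingers":0},{"offset":[43,51.7,8],"twist":-0.064,"fingers":0},{"offset":[43,51.7,8],"twist":-0.064,"fingers":0}]'; python3 - <<'E'
from h import *
import cv2
cv2.imwrite("pics/top1.png",arm.read_camera("top"))
cv2.imwrite("pics/w1.png",arm.read_camera("wrist"))
off((-205,0,42),(-180,0,42),(-101,0,42))
E
```

```text
time_s: 2.7
tool_pos: [0.4411, -0.0474, 0.1511]
orientation: [[0.958, -0.286, -0.0], [-0.286, -0.958, -0.0], [-0.0, 0.0, -1.0]]
wrist_force: [0.2, 0.6, 0.4]
finger_gap: -0.0001
t 2.8 fix pos mm [-214.2353    1.6209  151.5385] world [ 0.441  -0.0462  0.1515] F fix [-0.0327 -0.2578  0.2809] gap 0.0003 yaw err 0.0005
(-205, 0, 42) offset cm [ 0.9183  0.1663 10.9542]
(-180, 0, 42) offset cm [ 3.4183  0.1676 10.9554]
(-101, 0, 42) offset cm [11.3183  0.1716 10.9591]
```

View pics/top1.png

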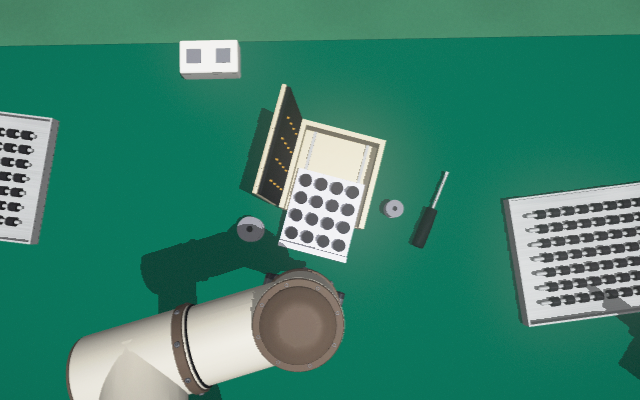

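View pics/w1.png

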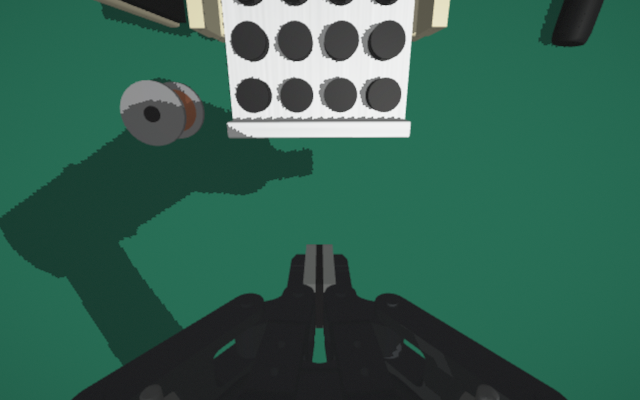

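The wrist view is aligned with the carriage. The front plate is at row 130, spanning columns 228–410, with the closed fingers centred at column 320. Next I'll lower and push.

```bash
python3 -m jog '[{"offset":[0,0.1,5],"twist":0,"fingers":0},{"offset":[0,0.1,10.8],"twist":0,"fingers":0},{"offset":[0,0.1,10.8],"twist":0,"fingers":0},{"offset":[0,0.1,10.8],"twist":0,"fingers":0},{"offset":[2.5,0.1,10.8],"twist":0,"fingers":0},{"offset":[4.5,0.1,10.8],"twist":0,"fingers":0},{"offset":[5.5,0.1,10.8],"twist":0,"fingers":0},{"offset":[6.2,0.1,10.8],"twist":0,"fingers":0},{"offset":[6.2,0.1,10.8],"twist":0,"fingers":0}]'; python3 - <<'E'
from h import *
import cv2
cv2.imwrite("pics/w2.png",arm.read_camera("wrist"))
off((-101,0,42))
E
```

```text
time_s: 3.7
tool_pos: [0.5017, -0.0645, 0.0449]
orientation: [[0.959, -0.283, 0.004], [-0.283, -0.959, 0.0], [0.004, -0.002, -1.0]]
wrist_force: [-0.2, -0.1, 0.3]
finger_gap: -0.0002
t 3.75 fix pos mm [-151.3156    1.1371   44.6013] world [ 0.5012 -0.0645  0.0446] F fix [-1.2858  0.1525  0.0785] gap -0.0001 yaw err 0.0009
(-101, 0, 42) offset cm [5.0305 0.1188 0.2771]
```

View pics/w2.png

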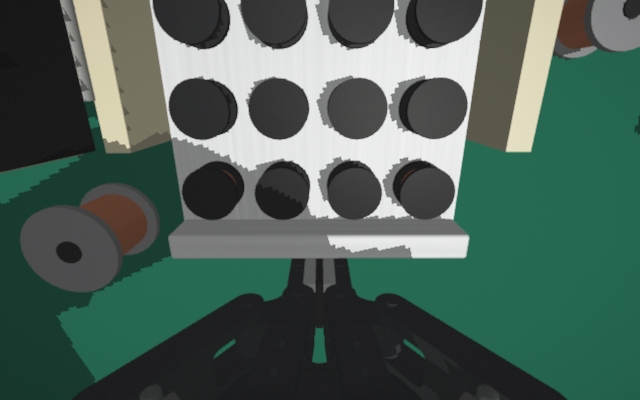

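The fingers are on the plate, with their tips hidden behind its edge at (320, 258). I'll continue the push.

```bash
python3 -m jog '[{"offset":[1,0.1,0.2],"twist":0,"fingers":0},{"offset":[2,0.1,0.2],"twist":0,"fingers":0},{"offset":[3,0.1,0.2],"twist":0,"fingers":0},{"offset":[4,0.1,0.2],"twist":0,"fingers":0},{"offset":[4.5,0.1,0.2],"twist":0,"fingers":0},{"offset":[4.8,0.1,0.2],"twist":0,"fingers":0},{"offset":[4.8,0.1,0.2],"twist":0,"fingers":0}]'; python3 - <<'E'
from h import *
import cv2
report()
cv2.imwrite("pics/w3.png",arm.read_camera("wrist"))
off((-101,0,42))
E
```

```text
time_s: 4.45
tool_pos: [0.548, -0.0792, 0.0426]
orientation: [[0.959, -0.283, 0.005], [-0.283, -0.959, 0.0], [0.005, -0.002, -1.0]]
wrist_force: [-0.8, 0.9, 0.2]
finger_gap: 0.0
t 4.45 fix pos mm [-102.3262    0.3053   42.5902] world [ 0.548  -0.0792  0.0426] F fix [-1.033   0.6398  0.1558] gap 0.0 yaw err 0.0007
t 4.5 fix pos mm [-102.3421    0.432    42.6888] world [ 0.548  -0.0791  0.0427] F fix [ 0.8195 -0.0731 -0.055 ] gap 0.0 yaw err 0.0009
(-101, 0, 42) offset cm [0.1338 0.0435 0.0695]
```

View pics/w3.png

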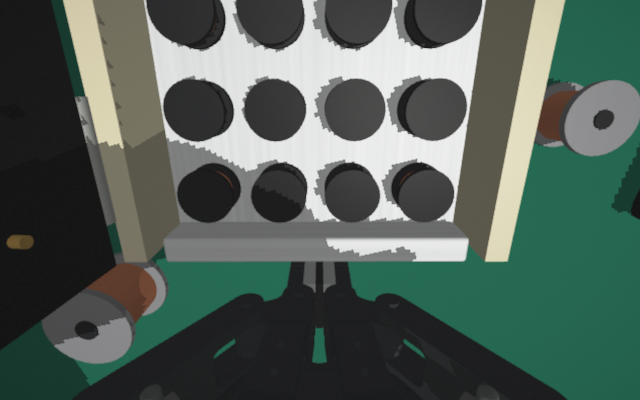

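The plate is almost flush with the wall fronts, both near row 261. I'll press on until the stop force shows.

```bash
python3 -m jog '[{"offset":[0.2,0,0],"twist":0,"fingers":0},{"offset":[0.4,0,0],"twist":0,"fingers":0},{"offset":[0.4,0,0],"twist":0,"fingers":0}]'; python3 -c "
from h import *
report()"
```

```text
time_s: 4.8
tool_pos: [0.5496, -0.0798, 0.0424]
orientation: [[0.959, -0.283, 0.001], [-0.283, -0.959, 0.001], [0.001, -0.001, -1.0]]
wrist_force: [-6.0, 3.3, 5.0]
finger_gap: -0.0004
t 4.8 fix pos mm [-100.5727    0.2409   42.4347] world [ 0.5496 -0.0798  0.0424] F fix [-6.7161  1.4513  4.9899] gap -0.0004 yaw err 0.0006
```

```bash
python3 -m jog '[{"offset":[0.3,0,0],"twist":0,"fingers":0},{"offset":[0.6,0,0],"twist":0,"fingers":0},{"offset":[0.6,0,0],"twist":0,"fingers":0},{"offset":[0.6,0,0],"twist":0,"fingers":0}]'; python3 -c "
from h import *
report()
import cv2
cv2.imwrite('pics/w4.png',arm.read_camera('wrist'))"
```

```text
time_s: 5.2
tool_pos: [0.5493, -0.0804, 0.0418]
orientation: [[0.959, -0.284, -0.012], [-0.284, -0.959, 0.002], [-0.012, 0.001, -1.0]]
wrist_force: [-14.2, 8.0, 10.5]
finger_gap: 0.0004
t 5.2 fix pos mm [-100.68     -0.4377   41.7979] world [ 0.5493 -0.0804  0.0418] F fix [-15.87     3.6172  10.4874] gap 0.0004 yaw err -0.0005
```

View pics/w4.png

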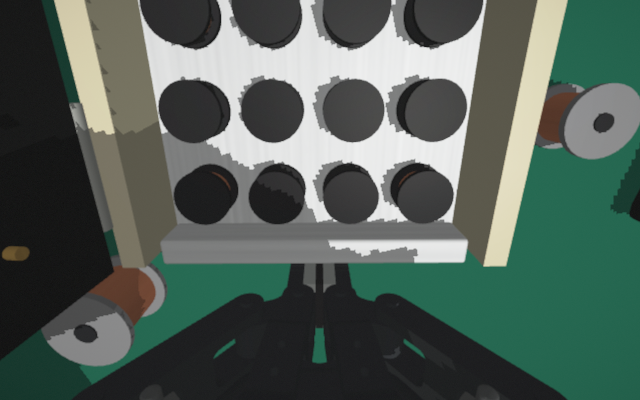

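The force climbs with no further motion, so the stop is reached: the carriage front is at fixture x ≈ -90 mm and flush in the picture. Now I'll retract, rise, and go around to the hinge side.

```bash
python3 -m jog '[{"offset":[-4,0,0],"twist":0,"fingers":0},{"offset":[-4,0,0],"twist":0,"fingers":0},{"offset":[-4,0,-5],"twist":0,"fingers":0},{"offset":[-4,0,-10],"twist":0,"fingers":0},{"offset":[-4,0,-15],"twist":0,"fingers":0},{"offset":[-4,0,-20],"twist":0,"fingers":0},{"offset":[-4,0,-25],"twist":0,"fingers":0},{"offset":[-4,0,-25],"twist":0,"fingers":0}]'; python3 - <<'E'
from h import *
import cv2
for c in ["scene","top"]:
    cv2.imwrite(f"pics/{c}5.png",arm.read_camera(c))
    for t in ["cover_pad","cover_hinge","carriage_front","fixture"]:
        r=arm.place_of(t,c)
        print(c,t,[(round(float(d["p"]),2),(1000*tofix(d["centre"])).round(0).tolist()) for d in r][:2])
off((-140,190,290),(0,190,290),(0,190,190))
E
```

```text
time_s: 6.05
tool_pos: [0.5184, -0.0698, 0.3012]
orientation: [[0.959, -0.283, 0.008], [-0.283, -0.959, 0.002], [0.007, -0.004, -1.0]]
wrist_force: [-0.7, -0.2, -0.1]
finger_gap: -0.0
scene cover_pad [(0.92, [1.0, 113.0, 208.0])]
scene cover_hinge [(0.63, [-5.0, 86.0, 70.0]), (0.25, [0.0, 113.0, 204.0])]
scene carriage_front [(0.71, [-90.0, 2.0, 47.0]), (0.51, [-32.0, -138.0, -2.0])]
scene fixture [(0.79, [1.0, 3.0, 0.0])]
top cover_pad [(0.78, [-1.0, 118.0, 204.0])]
top cover_hinge [(0.9, [-0.0, 86.0, 71.0])]
top carriage_front []
top fixture [(0.71, [-2.0, 2.0, -4.0])]
t 6.55 fix pos mm [-137.8701   -0.1647  291.4   ] world [ 0.5137 -0.0696  0.2914] F fix [-0.1015  0.324  -0.7731] gap -0.0001 yaw err -0.0004
(-140, 190, 290) offset cm [ -0.2192 -19.0166   0.1033]
(0, 190, 290) offset cm [ 13.7796 -19.0222  -0.0795]
(0, 190, 190) offset cm [ 13.9102 -19.043    9.9196]
```

View pics/scene5.png

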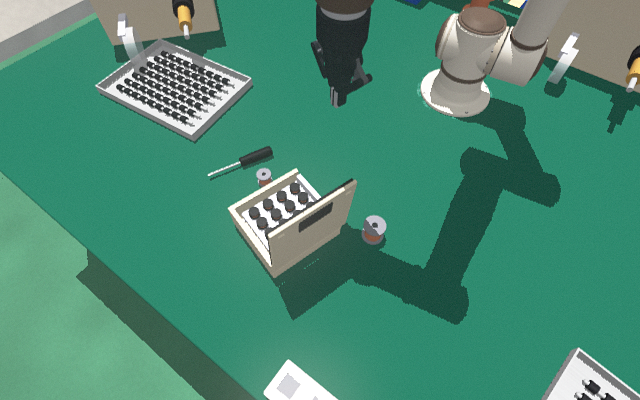

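View pics/top5.png

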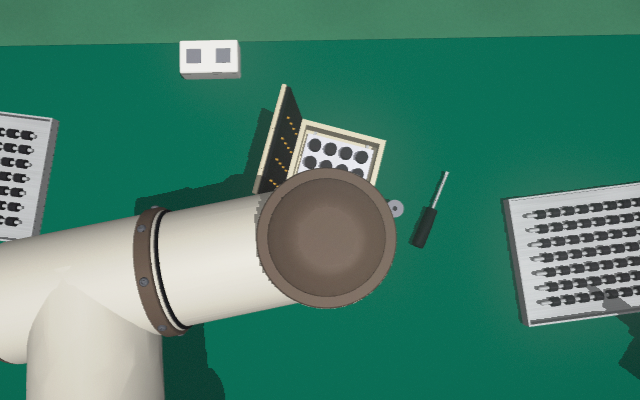

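The scene picture shows the carriage home, with the front plate flush at (325, 185), and the cover still open with its pad at (315, 217). Moving to the outer side of the cover.

```bash
python3 -m jog '[{"offset":[-0.2,-5,-1],"twist":0,"fingers":0},{"offset":[0,-10,-1],"twist":0,"fingers":0},{"offset":[0,-15,-1],"twist":0,"fingers":0},{"offset":[0,-19,-1],"twist":0,"fingers":0},{"offset":[5,-19,-1],"twist":0,"fingers":0},{"offset":[10,-19,-1],"twist":0,"fingers":0},{"offset":[13.8,-19,-1],"twist":0,"fingers":0},{"offset":[13.8,-19,-1],"twist":0,"fingers":0},{"offset":[13.8,-19,-1],"twist":0,"fingers":0},{"offset":[13.8,-19,4],"twist":0,"fingers":0},{"offset":[13.8,-19,8.5],"twist":0,"fingers":0},{"offset":[13.8,-19,8.5],"twist":0,"fingers":0},{"offset":[13.8,-19,8.5],"twist":0,"fingers":0}]'; python3 - <<'E'
from h import *
import cv2
for c in ["scene","top"]:
    cv2.imwrite(f"pics/{c}6.png",arm.read_camera(c))
off((0,140,198),(0,130,198))
E
```

```text
time_s: 7.85
tool_pos: [0.6988, 0.0736, 0.2058]
orientation: [[0.959, -0.283, -0.012], [-0.283, -0.959, 0.0], [-0.012, 0.003, -1.0]]
wrist_force: [0.1, -0.1, 1.6]
finger_gap: -0.0
t 7.95 fix pos mm [  0.4823 190.4737 208.5758] world [0.7005 0.074  0.2086] F fix [ 0.9843 -0.1518  0.6106] gap -0.0002 yaw err 0.0006
(0, 140, 198) offset cm [-0.0444  5.048   1.055 ]
(0, 130, 198) offset cm [-0.045   6.048   1.0544]
```

View pics/scene6.png

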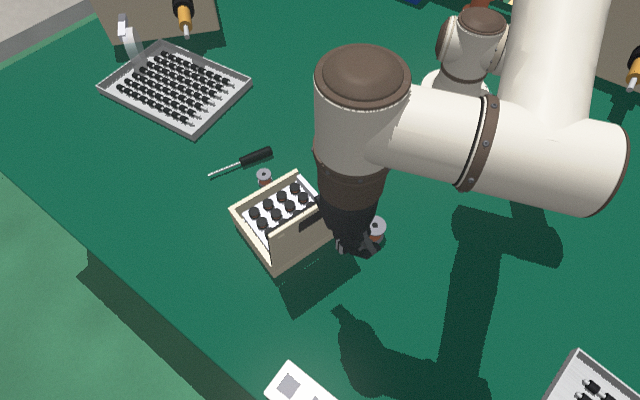

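Clear of the cover. The fingers are beside the pad on its outer side, and spool_a at (377, 230) is untouched. I'll lower slightly and make contact.

```bash
python3 -m jog '[{"offset":[0,1,1.4],"twist":0,"fingers":0},{"offset":[0,3,1.4],"twist":0,"fingers":0},{"offset":[0,4,1.4],"twist":0,"fingers":0},{"offset":[0,5,1.4],"twist":0,"fingers":0},{"offset":[0,5.6,1.4],"twist":0,"fingers":0},{"offset":[0,6.2,1.4],"twist":0,"fingers":0},{"offset":[0,6.8,1.4],"twist":0,"fingers":0},{"offset":[0,6.8,1.4],"twist":0,"fingers":0}]'; python3 - <<'E'
from h import *
import cv2
for c in ["scene","wrist"]:
    cv2.imwrite(f"pics/{c}7.png",arm.read_camera(c))
report()
E
```

```text
time_s: 8.75
tool_pos: [0.6819, 0.0087, 0.1975]
orientation: [[0.959, -0.282, -0.002], [-0.282, -0.959, 0.003], [-0.003, -0.002, -1.0]]
wrist_force: [-1.6, 1.7, 7.8]
finger_gap: 0.0
t 8.85 fix pos mm [  1.1597 122.5967 197.5252] world [0.6819 0.0087 0.1975] F fix [-2.4827 -0.0244  8.0308] gap -0.0 yaw err 0.0014
```

View pics/scene7.png

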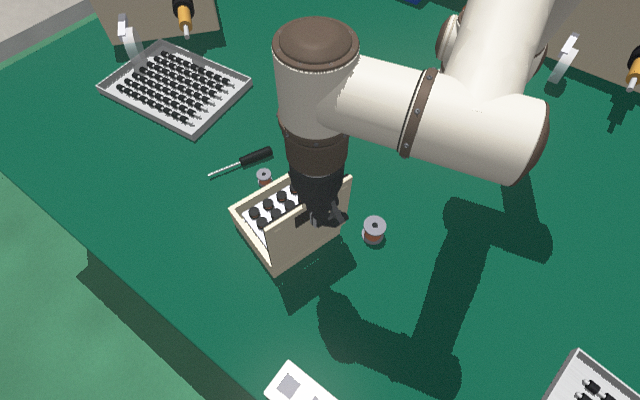

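View pics/wrist7.png

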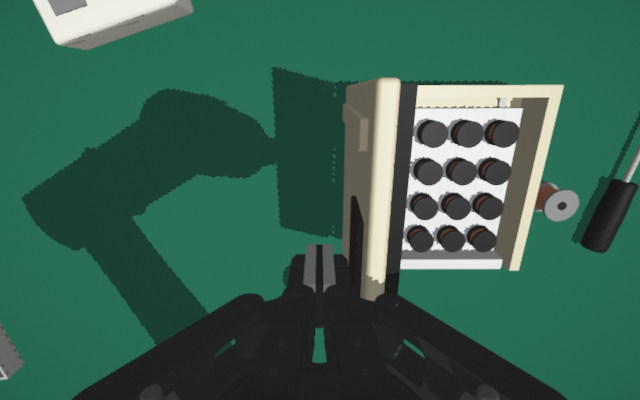

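The upward 8 N shows the flared finger linkage resting on the cover's top edge, near (380, 300) in the wrist view. I'll back off and turn the tool by 90°, so the narrow side faces the cover.

```bash
python3 -m jog '[{"offset":[0,-2,-0.5],"twist":0,"fingers":0},{"offset":[0,-5,-1],"twist":0,"fingers":0},{"offset":[0,-7,-1],"twist":0,"fingers":0},{"offset":[0,-7,-1],"twist":0,"fingers":0}]'; python3 - <<'E'
from h import *
import cv2
s,R=report(); print(np.array(s["joint_positions"]))
cv2.imwrite("pics/top8.png",arm.read_camera("top"));cv2.imwrite("pics/wrist8.png",arm.read_camera("wrist"))
for c in ["top","wrist"]:
    for t in ["cover_pad","cover_hinge","pin_plate"]:
        r=arm.place_of(t,c)
        print(c,t,[(round(float(d["p"]),2),(1000*tofix(d["centre"])).round(0).tolist()) for d in r][:2])
E
```

```text
time_s: 9.25
tool_pos: [0.7022, 0.079, 0.2068]
orientation: [[0.96, -0.279, -0.003], [-0.279, -0.96, 0.002], [-0.003, -0.001, -1.0]]
wrist_force: [-0.8, -0.7, -1.0]
finger_gap: 0.0001
t 9.25 fix pos mm [  0.7556 195.7447 206.8363] world [0.7022 0.079  0.2068] F fix [-0.5216 -0.9248 -1.0324] gap 0.0001 yaw err 0.0048
[ 0.3388  0.5418  0.2045 -0.0033 -1.2355  0.9504]
top cover_pad [(0.73, [-1.0, 108.0, 205.0])]
top cover_hinge [(0.74, [1.0, 88.0, 70.0])]
top pin_plate [(0.56, [-4.0, 88.0, 152.0])]
wrist cover_pad [(0.79, [-1.0, 107.0, 206.0])]
wrist cover_hinge [(0.78, [1.0, 86.0, 73.0])]
wrist pin_plate [(0.58, [-4.0, 84.0, 152.0])]
```

View pics/wrist8.png

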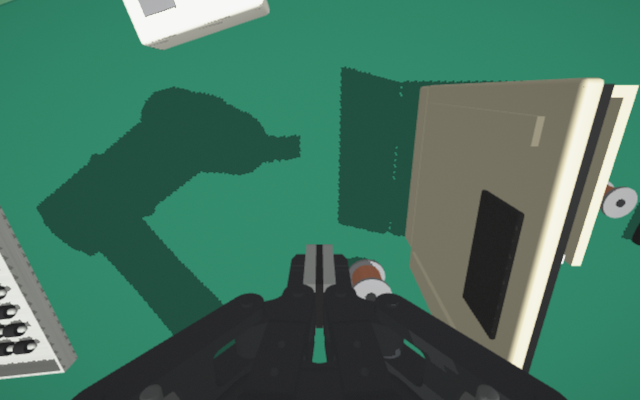

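```bash
python3 -c "
from h import *
print(np.array(arm.camera_model('wrist')['tool_from_camera']))"; python3 -m jog '[{"offset":[0,0,0],"twist":0.14,"fingers":0},{"offset":[0,0,0],"twist":0.28,"fingers":0},{"offset":[0,0,0],"twist":0.42,"fingers":0},{"offset":[0,0,0],"twist":0.56,"fingers":0},{"offset":[0,0,0],"twist":0.7,"fingers":0},{"offset":[0,0,0],"twist":0.84,"fingers":0},{"offset":[0,0,0],"twist":0.98,"fingers":0},{"offset":[0,0,0],"twist":1.12,"fingers":0},{"offset":[0,0,0],"twist":1.26,"fingers":0},{"offset":[0,0,0],"twist":1.4,"fingers":0},{"offset":[0,0,0],"twist":1.575,"fingers":0},{"offset":[0,0,0],"twist":1.575,"fingers":0},{"offset":[0,0,0],"twist":1.575,"fingers":0}]';python3 - <<'E'
from h import *
import cv2
cv2.imwrite("pics/wrist9.png",arm.read_camera("wrist"))
off((0,135,200),(0,120,200))
E
```

```text
[[ 0.0005 -0.9452 -0.3264  0.0837]
 [ 1.      0.      0.0013 -0.0015]
 [-0.0013 -0.3264  0.9452 -0.1438]
 [ 0.      0.      0.      1.    ]]
time_s: 10.95
tool_pos: [0.7015, 0.0748, 0.2077]
orientation: [[-0.285, -0.958, -0.003], [-0.958, 0.285, 0.002], [-0.001, 0.003, -1.0]]
wrist_force: [0.3, 0.1, 0.0]
finger_gap: 0.0003
t 11.0 fix pos mm [  1.2444 191.5996 207.6597] world [0.7015 0.0749 0.2077] F fix [ 0.4183 -0.3994 -0.0334] gap -0.0001 yaw err -1.5723
(0, 135, 200) offset cm [5.6609 0.1132 0.7605]
(0, 120, 200) offset cm [7.1609 0.1109 0.7589]
```

View pics/wrist9.png

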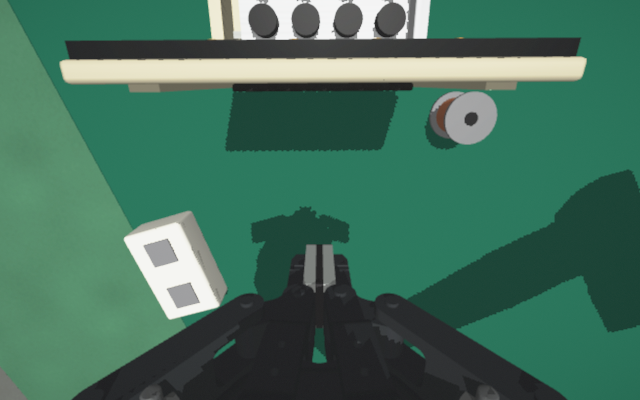

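The tool is now square to the cover. The pad is at row 87, columns 235–412, centred on the fingers at column 320. Pushing.

```bash
python3 -m jog '[{"offset":[2,0.1,1],"twist":0,"fingers":0},{"offset":[5,0.1,1],"twist":0,"fingers":0},{"offset":[6.5,0.1,1],"twist":0,"fingers":0},{"offset":[7.5,0.1,1],"twist":0,"fingers":0},{"offset":[8.5,0.1,1],"twist":0,"fingers":0},{"offset":[9.5,0.1,1],"twist":0,"fingers":0},{"offset":[9.5,0.1,1],"twist":0,"fingers":0}]';python3 - <<'E'
from h import *
import cv2
cv2.imwrite("pics/wrist10.png",arm.read_camera("wrist"))
print("pad",[(round(float(d["p"]),2),(1000*tofix(d["centre"])).round(0).tolist()) for d in arm.place_of("cover_pad","wrist")])
w=11
for th in [1.5,1.35,1.2,1.05,.9,.75,.6,.45,.3,.2,.1,.0]:
    w=11*min(1,th/.9)
    print(th)if 0 else None
P=[(0,87-140*np.cos(t)+16*np.sin(t)+11*min(1,t/.9),68+140*np.sin(t)+16*np.cos(t)) for t in [1.5,1.35,1.2,1.05,.9,.75,.6,.45,.3,.2,.1,.0]]
off(*[tuple(float(round(v,1)) for v in p) for p in P])
E
```

```text
time_s: 11.7
tool_pos: [0.6737, -0.0165, 0.1984]
orientation: [[-0.285, -0.958, -0.001], [-0.958, 0.285, 0.002], [-0.001, 0.002, -1.0]]
wrist_force: [-0.3, 0.4, -0.4]
finger_gap: -0.0001
pad [(0.96, [-2.0, 86.0, 209.0])]
t 11.8 fix pos mm [ -0.0778  96.2272 197.2961] world [ 0.6732 -0.0162  0.1973] F fix [ 0.4864 -0.1022  0.7504] gap 0.0 yaw err -1.5723
(0.0, 104.1, 208.8) offset cm [-0.7875 -0.002  -1.1502]
(0.0, 83.0, 208.1) offset cm [ 1.3225 -0.0056 -1.0807]
(0.0, 62.2, 204.3) offset cm [ 3.4025 -0.0103 -0.7012]
(0.0, 42.2, 197.4) offset cm [ 5.4027 -0.0161 -0.0117]
(0.0, 23.5, 187.6) offset cm [ 7.2729 -0.0229  0.9679]
(0.0, 4.6, 175.1) offset cm [ 9.1632 -0.0308  2.2175]
(0.0, -12.2, 160.3) offset cm [10.8435 -0.0393  3.6971]
(0.0, -26.6, 143.3) offset cm [12.2839 -0.0482  5.3967]
(0.0, -38.4, 124.7) offset cm [13.4643 -0.0574  7.2565]
(0.0, -44.6, 111.5) offset cm [14.0846 -0.0636  8.5763]
(0.0, -49.5, 97.9) offset cm [14.5749 -0.0698  9.9362]
(0.0, -53.0, 84.0) offset cm [14.9252 -0.0758 11.3261]
```

View pics/wrist10.png

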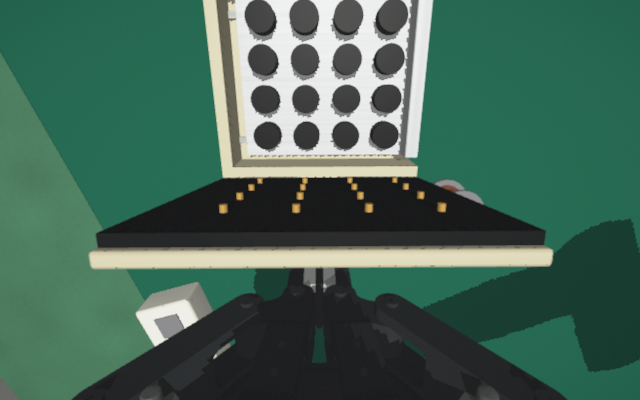

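The cover follows the push. Its top edge is at row 258 and the fingers are behind it. Following the pad's arc.

```bash
python3 -m jog '[{"offset":[1,0,-0.5],"twist":0,"fingers":0},{"offset":[2.3,0,-0.7],"twist":0,"fingers":0},{"offset":[3.4,0,-0.7],"twist":0,"fingers":0},{"offset":[4.4,0,-0.4],"twist":0,"fingers":0},{"offset":[5.4,0,0],"twist":0,"fingers":0},{"offset":[6.3,0,0.5],"twist":0,"fingers":0},{"offset":[7.3,0,1],"twist":0,"fingers":0},{"offset":[8.2,0,1.6],"twist":0,"fingers":0},{"offset":[9.2,0,2.2],"twist":0,"fingers":0},{"offset":[9.2,0,2.2],"twist":0,"fingers":0}]';python3 - <<'E'
from h import *
import cv2
cv2.imwrite("pics/wrist11.png",arm.read_camera("wrist"));cv2.imwrite("pics/scene11.png",arm.read_camera("scene"))
print("pad",[(round(float(d["p"]),2),(1000*tofix(d["centre"])).round(0).tolist()) for d in arm.place_of("cover_pad","scene")])
P=[(0,87-140*np.cos(t)+16*np.sin(t)+11*min(1,t/.9),68+140*np.sin(t)+16*np.cos(t)) for t in [.75,.6,.45,.3,.2,.1,.0]]
off(*[tuple(float(round(v,1)) for v in p) for p in P])
E
```

```text
time_s: 12.8
tool_pos: [0.6454, -0.1058, 0.1735]
orientation: [[-0.287, -0.958, -0.008], [-0.958, 0.287, 0.001], [0.001, 0.008, -1.0]]
wrist_force: [0.2, 0.1, -0.5]
finger_gap: 0.0001
pad [(0.62, [1.0, -6.0, 178.0])]
t 12.95 fix pos mm [ -0.7104   3.7931 174.7207] world [ 0.6464 -0.1047  0.1747] F fix [0.2215 0.6242 0.6411] gap -0.0003 yaw err -1.5727
(0.0, 4.6, 175.1) offset cm [-0.0808 -0.0707 -0.0384]
(0.0, -12.2, 160.3) offset cm [ 1.5983 -0.082   1.4426]
(0.0, -26.6, 143.3) offset cm [ 3.0372 -0.0942  3.1435]
(0.0, -38.4, 124.7) offset cm [ 4.216  -0.1067  5.0042]
(0.0, -44.6, 111.5) offset cm [ 4.8352 -0.1152  6.3246]
(0.0, -49.5, 97.9) offset cm [ 5.3243 -0.1237  7.6848]
(0.0, -53.0, 84.0) offset cm [ 5.6735 -0.1321  9.075 ]
```

View pics/wrist11.png

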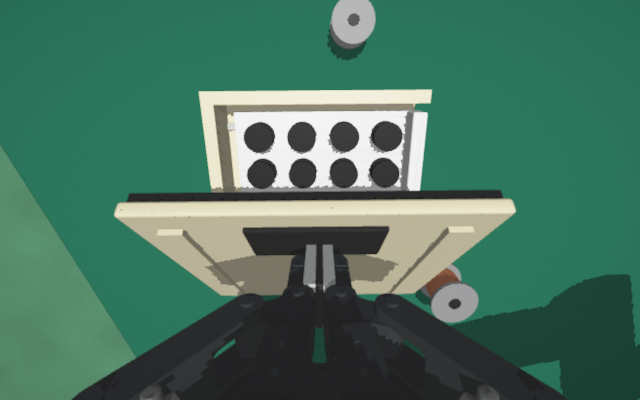

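View pics/scene11.png

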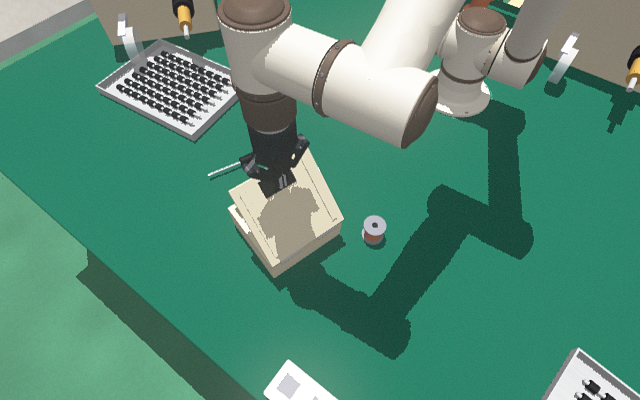

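The tip is on the pad at (320, 245) and the cover is at about 0.75 rad. Continuing down the arc.

```bash
python3 -m jog '[{"offset":[0.8,0,0.7],"twist":0,"fingers":0},{"offset":[1.6,-0.1,1.4],"twist":0,"fingers":0},{"offset":[2.3,-0.1,2.2],"twist":0,"fingers":0},{"offset":[3,-0.1,3.1],"twist":0,"fingers":0},{"offset":[3.6,-0.1,4],"twist":0,"fingers":0},{"offset":[4.2,-0.1,5],"twist":0,"fingers":0},{"offset":[4.8,-0.1,6.3],"twist":0,"fingers":0},{"offset":[5.1,-0.1,7],"twist":0,"fingers":0},{"offset":[5.3,-0.1,7.7],"twist":0,"fingers":0},{"offset":[5.5,-0.1,8.4],"twist":0,"fingers":0},{"offset":[5.6,-0.1,8.9],"twist":0,"fingers":0},{"offset":[5.6,-0.1,9.2],"twist":0,"fingers":0},{"offset":[5.6,-0.1,9.2],"twist":0,"fingers":0}]';python3 - <<'E'
from h import *
import cv2
report()
cv2.imwrite("pics/wrist12.png",arm.read_camera("wrist"));cv2.imwrite("pics/scene12.png",arm.read_camera("scene"))
off((0,-53,84),(0,-53,180))
E
```

```text
time_s: 14.25
tool_pos: [0.6308, -0.1587, 0.0841]
orientation: [[-0.285, -0.959, -0.006], [-0.959, 0.285, 0.0], [0.002, 0.005, -1.0]]
wrist_force: [-2.8, 0.4, 5.0]
finger_gap: -0.0005
t 14.25 fix pos mm [ -0.3223 -52.4754  84.1   ] world [ 0.6308 -0.1587  0.0841] F fix [-2.7846 -0.4162  4.9876] gap -0.0005 yaw err -1.5719
t 14.35 fix pos mm [ -0.3383 -52.5018  84.117 ] world [ 0.6308 -0.1588  0.0841] F fix [-2.4893  0.712   4.9049] gap 0.0002 yaw err -1.5719
(0, -53, 84) offset cm [ 0.0498 -0.0339  0.0116]
(0, -53, 180) offset cm [ 0.0631  0.0166 -9.5883]
```

View pics/wrist12.png

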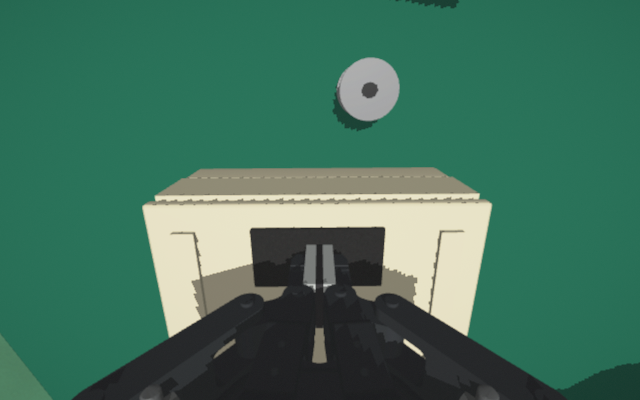

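View pics/scene12.png

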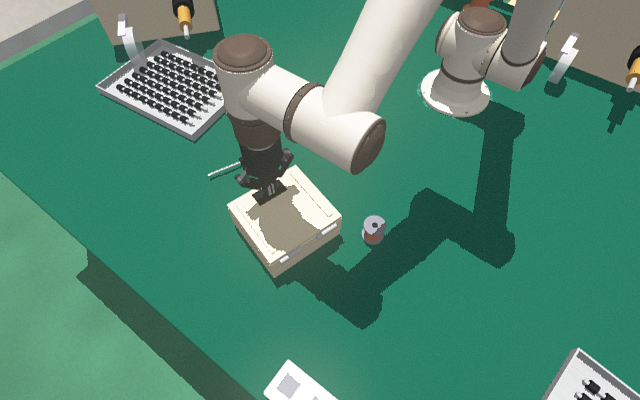

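The cover looks flat, and the tip is at 84 mm with 5 N. I'll press a little more to confirm the stop.

```bash
python3 -m jog '[{"offset":[0,0,0.3],"twist":0,"fingers":0},{"offset":[0,0,0.7],"twist":0,"fingers":0},{"offset":[0,0,0.9],"twist":0,"fingers":0},{"offset":[0,0,0.9],"twist":0,"fingers":0},{"offset":[0,0,0.9],"twist":0,"fingers":0}]';python3 -c "
from h import *
report()"; python3 -m jog '[{"offset":[0,0,-2],"twist":0,"fingers":0},{"offset":[0,0,-6],"twist":0,"fingers":0},{"offset":[0,0,-11],"twist":0,"fingers":0},{"offset":[0,0,-16],"twist":0,"fingers":0},{"offset":[0,0,-18],"twist":0,"fingers":0},{"offset":[-4,0,-18],"twist":0,"fingers":0},{"offset":[-8,0,-18],"twist":0,"fingers":0},{"offset":[-8,0,-18],"twist":0,"fingers":0}]'; python3 - <<'E'
from h import *
import cv2
for c in ["scene","wrist","top"]:
    cv2.imwrite(f"pics/{c}13.png",arm.read_camera(c))
    for t in ["cover_pad","carriage_front","spool_a","spool_b","screwdriver"]:
        r=arm.place_of(t,c)
        print(c,t,[(round(float(d["p"]),2),(1000*tofix(d["centre"])).round(0).tolist(),np.round(d["centre"],3).tolist()) for d in r][:2])
report()
E
```

```text
time_s: 14.85
tool_pos: [0.631, -0.1588, 0.0838]
orientation: [[-0.282, -0.959, -0.003], [-0.959, 0.282, -0.002], [0.003, 0.002, -1.0]]
wrist_force: [-13.8, 6.2, 34.0]
finger_gap: -0.0
t 14.85 fix pos mm [ -0.1296 -52.5246  83.772 ] world [ 0.631  -0.1588  0.0838] F fix [-15.0302   1.9999  34.026 ] gap -0.0 yaw err -1.5689
time_s: 15.65
tool_pos: [0.655, -0.0779, 0.2632]
orientation: [[-0.278, -0.961, -0.002], [-0.961, 0.278, -0.002], [0.002, 0.002, -1.0]]
wrist_force: [-0.5, 0.2, -1.1]
finger_gap: 0.0002
scene cover_pad [(0.84, [1.0, -58.0, 86.0], [0.63, -0.164, 0.086])]
scene carriage_front []
scene spool_a [(0.97, [-146.0, 130.0, -1.0], [0.543, 0.058, -0.001]), (0.63, [-30.0, -137.0, 0.0], [0.578, -0.232, 0.0])]
scene spool_b [(0.97, [-146.0, 130.0, -1.0], [0.543, 0.058, -0.001]), (0.63, [-30.0, -137.0, 0.0], [0.578, -0.232, 0.0])]
scene screwdriver [(0.75, [-11.0, -216.0, -3.0], [0.574, -0.313, -0.003])]
wrist cover_pad []
wrist carriage_front []
wrist spool_a [(0.96, [-147.0, 135.0, 0.0], [0.544, 0.063, 0.0]), (0.95, [-29.0, -137.0, 3.0], [0.58, -0.231, 0.003])]
wrist spool_b [(0.96, [-147.0, 135.0, 0.0], [0.544, 0.063, 0.0]), (0.95, [-29.0, -137.0, 3.0], [0.58, -0.231, 0.003])]
wrist screwdriver []
top cover_pad [(0.83, [1.0, -53.0, 81.0], [0.632, -0.16, 0.081])]
top carriage_front [(0.49, [-87.0, 1.0, 52.0], [0.563, -0.083, 0.052])]
top spool_a [(0.97, [-146.0, 133.0, 1.0], [0.544, 0.061, 0.001]), (0.66, [-30.0, -140.0, 2.0], [0.577, -0.234, 0.002])]
top spool_b [(0.97, [-146.0, 133.0, 1.0], [0.544, 0.061, 0.001]), (0.66, [-30.0, -140.0, 2.0], [0.577, -0.234, 0.002])]
top screwdriver [(0.64, [-14.0, -217.0, 1.0], [0.571, -0.313, 0.001])]
t 16.55 fix pos mm [  0.1186  28.0749 263.5454] world [ 0.6541 -0.0816  0.2635] F fix [-0.1437  0.6556 -0.4009] gap 0.0 yaw err -1.5689
```

View pics/scene13.png

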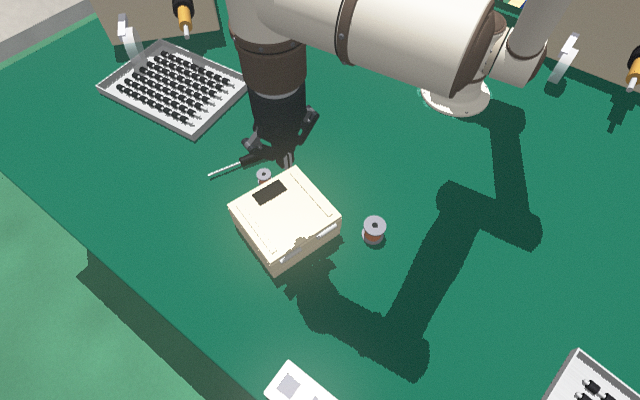

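View pics/wrist13.png

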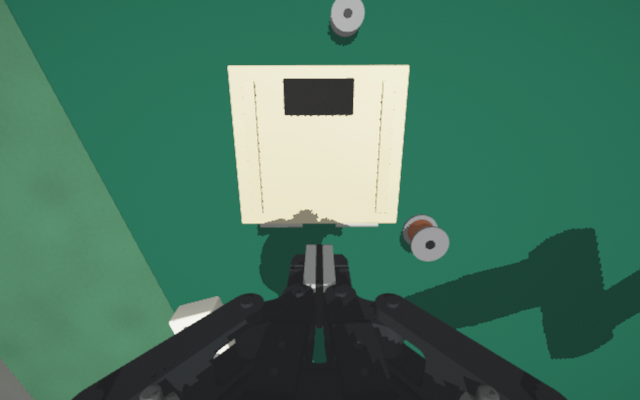

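The pictures show the cover lying flat, with its pad at (318, 97) in the wrist view. Nothing protrudes at the front, which is the right-hand edge of the cover in that view. The spools and screwdriver are where they started, and the arm is clear. Handing in.

```bash
python3 -c "
from plant import arm
print(arm.job_done())"
```

```text
the job is handed in; nothing more can be done
None
```

I pushed the carriage fully home with the cover still open, then pushed the cover shut. I handed the job in at about 16.6 s of the 53 s allowed. No verdict is reported, so the result rests on the checks below.

- **Carriage:** the closed fingertips pushed the front plate to its stop. About 16 N gave no further motion, and the plate stood at fixture x ≈ -90 mm, flush in the wrist view. With the cover shut, the top camera still put it near -87 mm, but with low confidence (0.49) and a spread of about 4 mm.
- **Cover:** it is on its stop. The fingertip was at 83.8 mm at the pad under 34 N, against 84 mm when shut. The cameras put the pad at 81–86 mm after I let go.
- **Loose parts:** the spools and the screwdriver were measured within about 5 mm of their first positions, which is within measurement noise.
- **Coils and pin plate:** I never moved the fingers near either one.

**What went wrong:** on the first try at the cover, the flared finger linkage pressed on the cover's top edge with about 8 N. I backed off, turned the tool 90° and pushed on the pad with the narrow side.

At hand-in the arm was about 180 mm above the shut cover and touching nothing.

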